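# Pull-test the suction bowl on a high-chair tray with a spring gauge

## Task

Check that the suction bowl holds on the high-chair tray: hook the yellow bar of the spring gauge and pull it straight out until the red pointer stands inside the green band, and keep it there for a second and a half without pulling more than 10 mm past the band's centre. Then ease the slide all the way back in without letting it snap, take the hand out, and leave the sippy cup, snack pot and spoon where they are.

Things in the scene. Friction and masses are not known exactly. Their poses are not given: they have to be found in the camera images.
- tray: White high-chair tray lying fixed on the kitchen table, stadium outline 736 x 436 mm with a grey rim 8 mm high; its x axis is the long side. Origin at the centre of its underside; the flat top is 18 mm above it. The small pale stars on it are only decoration.
- rig: Fixed rig on the tray: orange suction bowl (130 mm across, 59 high, centre at x = -262 mm) and a thin aluminium guide (x -175 to +30 mm, 50 wide, 12 high) that carries the gauge. Origin on the tray's top under the gauge's axis; x is the pull direction (level, away from the bowl), z up.
- gauge_zero (a point): Zero of the scale on top (36 mm above the tray) of the gauge's black housing: 36 mm wide, 34 high, from 35 mm behind this point to 115 mm ahead of it. White scale, black ticks every 10 mm. Axes as the rig's. When pulled, the whole housing first slides 6 to 30 mm (varies, 1 N drag) until its loose wire link to the bowl is taut; only then does the spring give.
- gauge_slide (a joint): Reading of the gauge: how far the sprung slide is out of its housing, 0 (home) to 0.075 m (end stop). The spring needs 4 N to start and 0.2 N more per mm: 9 N at 25 mm, 15 N at 55 mm. Let go, it snaps back.
- pull_bar (a point): Centre of the slide's yellow cross bar: 12 mm thick, 96 long across the pull, 22 mm above the tray's top. Behind it (-x) the steel stirrup is open from above: a gap from 6 to 71 mm behind the bar's centre, 76 mm wide between 8 mm side rods. With the slide home the bar is 230 mm ahead of gauge_zero. Axes as the rig's, +x is the pull.
- pointer (a point): Red pointer of the slide over the white scale, 3 mm thick, 30 mm wide, at scale height; at gauge_zero when the slide is home. Axes as the rig's.
- band_centre (a point): Middle of the green band clamped across the gauge's scale, 10 mm wide along the pull, at a reading of 25 to 55 mm (varies; ahead of gauge_zero by that much). Axes as the rig's.
- sippy_cup: Bystander: closed blue cup with a green lid, 80 mm wide, 82 mm high, two blue ear handles 122 mm over all. Origin at the centre of its underside.
- snack_pot: Bystander: small clear pot with an orange lid, 52 mm wide, 50 mm high. Origin at the centre of its underside.
- spoon: Bystander: yellow baby spoon lying flat, 140 mm long along its x axis, about 15 mm high. Origin near its middle, on the underside.

How it is judged:
By the outcome, as a careful person would: the job done as asked, in the order asked, and still so for the second after the job is handed in, with the robot touching nothing.
It also fails if it takes over 45 s, if anything falls off the work surface, if the arm or the gripper's body presses on something with over 40 N, if the wrist force passes 120 N, or if a joint passes its speed limit or range.

## Robot

A 6-joint arm with a two-finger parallel gripper is mounted at the origin on the work surface. World frame = base frame: x ahead of the robot, y to its left, z up, the work surface at z = 0. Lengths are in mm, angles in rad, forces in N, time in s.
With the tool pointing down it reaches from about 325 to 775 mm from the base axis. Payload 5.5 kg.
Tool frame: the origin (TCP) lies on the centre line of the jaws, within the pads' length; the fingertips stand 19 mm ahead of it and the grasp point (between the pads) is the TCP; z points along the fingers, y is the line along which they close (so a half turn about z gives the same grasp; the last joint's range is limited). The gripper opens to 85 mm and grips with 20 to 120 N. Pads are 22 mm wide; open, the fingers measure 114 mm over their backs; the gripper's body (76 mm by 85 mm) begins 54 mm behind the grasp point. The pads swing forward as they close: fully open they stand 13 mm farther back than shut.
Start: joints at [-1.4, 0.091, 1.231, -0, 1.82, -0.057], TCP at [135.499, -584.514, 250.275] pointing down, gripper open.
Joint ranges: [-2.87, 2.87], [-0.86, 2.18], [0.17, 2.46], [-1.51, 4.65], [0.06, 2.69], [-2.65, 2.65]. Speed limits (rad/s): [2.57, 2.57, 3.01, 3.14, 3.14, 3.14].

## Interface

Orientations are given as a unit quaternion [w, x, y, z].
In Python, from station import get_state, read_camera, camera_params, sign_off gives the robot as it stands.
- The arm moves only by the tool carry_out, never from a script. Its arguments are lists of equal length, an entry for each row: "translation": the shift along the tool's x, y, z normalised to -1 to 1, where 1 is 1000 mm, a list of three; "rot": the turn, a rotation vector about the tool's x, y, z normalised to -1 to 1, where 1 is 0.12 rad, a list of three. In form: {"translation": [[tx, ty, tz], ...], "rot": [[rx, ry, rz], ...]}. A call has exactly 5 rows; each row shifts and turns the commanded pose from where the row before left it, along the tool's axes as they then stand; what a row does not reach is not made up. A row lasts 1/12 s, in which the tool goes at most 41.7 mm and 7.16 degrees, less where a joint would pass 70% of its speed; a pose out of reach is approached as far as the arm can. A call with a number of a shift or a turn outside -1 to 1 is refused whole. A call with a gripper value outside its range is refused whole. "hand" is the closure, from 0 (fully open) to 1 (shut), set as the call begins (left out, the last holds). The fingers move at their own pace and stop on an object; "squeeze" is the grip in N (left out, the last holds). Time passes only in rows, so rows that do not move let the fingers close, or fill a call up. It gives the time, the measured TCP pose, the force, the opening and the grip force at its end, in the units of the state.
- get_state(): the state, without advancing time (a new reading comes with each control period).
- read_camera(name): name is "scene" or "top" or "wrist"; returns the picture (384x512x3 uint8, red, green, blue); there is no depth.
- camera_params(name): a dict with "fx", "fy", "cx", "cy" (pixels), "dist_coeffs" ([k1, k2, p1, p2, k3] as OpenCV has them; the pictures are not rectified), "R" (3x3) and "t" (3): a world point X has camera coordinates R X + t. Camera axes: x right, y down, z forward; pixel columns grow to the right and rows downward; lengths in mm; the calibration is good to about 2 mm. A picture is of the moment at which its call begins: read the wrist's pose just before it. camera_params takes no time and is no camera call; for the wrist camera it gives the pose at the moment of the call.
- sign_off(): hands the job in; it is judged then, once.
The state is a dict: "time_s": time; "joints": joint angles; "joint_velocities": joint speeds; "tau": joint torques, N m; "tcp_pos": TCP position; "tcp_rot": TCP orientation; "contact_force": force on the tool from outside, world axes, zero at the start; "ft_torque": the same for the moment, N m; "grip_width": finger opening in mm; "grasp_force": force on a finger pad.
Only numpy, scipy, OpenCV 4.12 (cv2) and the standard library are available. Lean on these libraries where they do the work, as an engineer would, in place of code of your own. Each camera call takes 0.05 s, during which the arm holds its last target. There are 200 camera calls.

## Working session

There is one attempt and no reset: what is moved stays moved. The work goes in short steps, Python scripts to look and compute and a tool call to move; the robot and the scene stay as the last step left them, time stands still between calls to the robot, and variables do not carry over. Pictures are saved under pics/ and viewed, at most 10 in all, crops included, and the job is handed in when it is done.

Besides the shell and the picture viewer there is one more tool, called after "Call:" as a command line: name --argument value ..., lists and objects as JSON in quotes. carry_out: Moves the arm, as the interface text tells. Scaled input: -1 to 1 covers 1000 mm each way for a shift and 0.12 rad each way for a turn. Its arguments: {"type":"object","properties":{"translation":{"type":"array","items":{"type":"array","items":{"type":"number","minimum":-1,"maximum":1}}},"rot":{"type":"array","items":{"type":"array","items":{"type":"number","minimum":-1,"maximum":1}}},"hand":{"type":"number"},"squeeze":{"type":"number"}},"required":["translation","rot"]}

```bash
mkdir -p pics; cat > h.py <<'E'
import numpy as np,cv2
from station import *
def ray(P,uv):
    K=np.array([[P['fx'],0,P['cx']],[0,P['fy'],P['cy']],[0,0,1.]])
    p=cv2.undistortPoints(np.array(uv,float).reshape(-1,1,2),K,np.array(P['dist_coeffs'],float)).reshape(-1,2)
    R=np.array(P['R']);t=np.array(P['t'])
    d=np.c_[p,np.ones(len(p))]@R
    return -R.T@t,d
def onplane(P,uv,z):
    c,d=ray(P,uv); return c+d*((z-c[2])/d[:,2])[:,None]
def tri(Ps,uvs):
    A=np.zeros((3,3));b=np.zeros(3)
    for P,uv in zip(Ps,uvs):
        c,d=ray(P,[uv]);d=d[0]/np.linalg.norm(d[0]);M=np.eye(3)-np.outer(d,d);A+=M;b+=M@c
    return np.linalg.solve(A,b)
def save(n,im): cv2.imwrite('pics/'+n,im[:,:,::-1])
E
python3 - <<'E'
from h import *
s=get_state();print(s)
a=read_camera('top');b=read_camera('scene')
np.save('top0.npy',a);np.save('scene0.npy',b)
save('top0.png',cv2.resize(a,(800,600)));save('scene0.png',cv2.resize(b,(800,600)))
for n in('top','scene'):
    P=camera_params(n);print(n,P)
E
```

```text
{'time_s': 0.0, 'joints': array([-1.39971134e+00,  9.18997218e-02,  1.23186537e+00, -5.16354411e-06,
        1.81980738e+00, -5.66645147e-02]), 'joint_velocities': array([ 2.67567264e-04, -1.74559591e-04,  1.08793018e-03,  1.63868793e-04,
       -1.26056879e-03,  1.27428445e-05]), 'tau': array([ 1.52007691e-03, -4.58724189e+01, -4.18027067e+01,  1.34022348e-04,
        1.13723768e-02, -2.18170868e-05]), 'tcp_pos': array([ 135.44813796, -584.26643312,  249.13795304]), 'tcp_rot': array([-9.88146754e-04,  9.93522859e-01,  1.13628112e-01, -5.91007359e-05]), 'contact_force': array([ 0.51030516,  0.64247763, -0.12855429]), 'ft_torque': array([0.01818077, 0.04664137, 0.02122598]), 'grasp_force': 0.0, 'grip_width': 85.31819959635779}
top {'fx': 361.59049901073456, 'fy': 361.59049901073456, 'cx': 253.5882004321909, 'cy': 195.45403982316333, 'dist_coeffs': array([-0.10197269,  0.        ,  0.        ,  0.        ,  0.        ]), 'R': array([[-0.11337496, -0.99354146,  0.00463546],
       [-0.97102783,  0.10981566, -0.21223918],
       [ 0.21035937, -0.02856377, -0.97720676]]), 't': array([ 24.53402398, 550.26212533, 711.99307727])}
scene {'fx': 371.83044588975986, 'fy': 371.83044588975986, 'cx': 253.7536205571202, 'cy': 195.44464022966983, 'dist_coeffs': array([-0.05547831,  0.        ,  0.        ,  0.        ,  0.        ]), 'R': array([[-0.83953393,  0.54322494, -0.00945747],
       [ 0.37678564,  0.56959065, -0.73047866],
       [-0.39142734, -0.61682506, -0.68287004]]), 't': array([ 477.57512766, -157.04001768, 1043.20022776])}
```

View pics/top0.png

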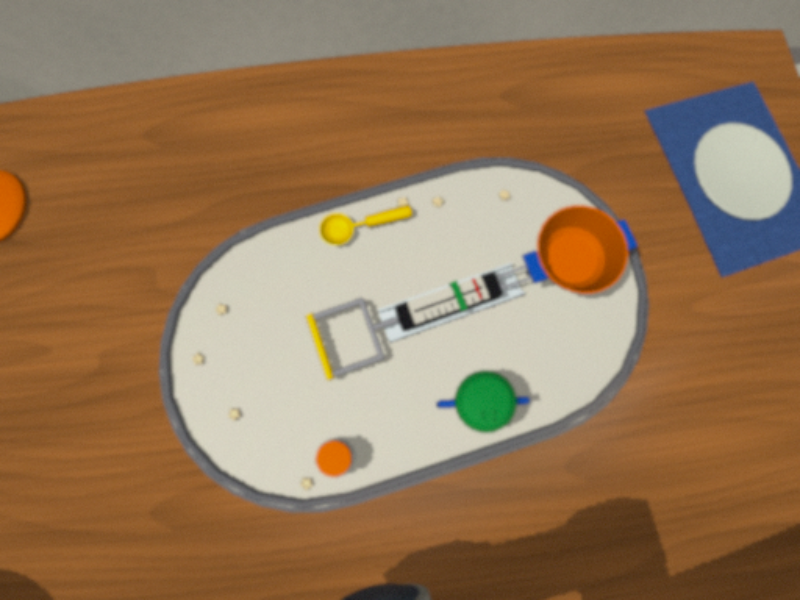

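View pics/scene0.png

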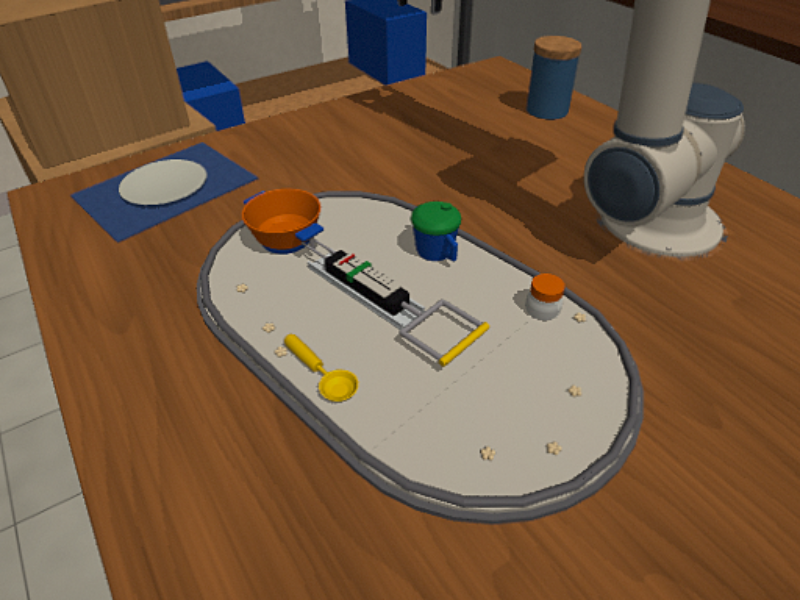

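The top view shows the bar at about (320,346), the red pointer at (478,290) and the green band at (459,296). In the scene view the bar is at about (465,343). The bystanders are well clear of the pull line.

```bash
python3 - <<'E'
from h import *
T=np.load('top0.npy');S=np.load('scene0.npy')
PT=camera_params('top');PS=camera_params('scene')
def blobs(im,kind,roi):
    h=cv2.cvtColor(im,cv2.COLOR_RGB2HSV).astype(int);H,s,v=h[...,0],h[...,1],h[...,2]
    m={'y':(H>20)&(H<34)&(s>150)&(v>100),'r':((H<6)|(H>172))&(s>110)&(v>60),'g':(H>50)&(H<85)&(s>110)}[kind]
    x0,y0,x1,y1=[int(q*.64) for q in roi];k=np.zeros(m.shape,np.uint8);k[y0:y1,x0:x1]=m[y0:y1,x0:x1]
    n,l,st,c=cv2.connectedComponentsWithStats(k)
    i=1+np.argmax(st[1:,4]);pts=np.argwhere(l==i)[:,::-1].astype(float)
    r=cv2.minAreaRect(pts.astype(np.float32));c=pts.mean(0)
    w,V=np.linalg.eigh(np.cov(pts.T));d=V[:,1];q=(pts-c)@d
    return c,c+d*(q.min()),c+d*q.max(),len(pts)
R={}
for n,k,rt,rs in(('bar','y',(290,295,345,395),(430,310,500,375)),('ptr','r',(465,265,495,310),(325,245,365,272)),('band','g',(440,270,475,320),(335,250,380,290))):
    a=blobs(T,k,rt);b=blobs(S,k,rs)
    X=tri([PT,PS],[a[0],b[0]]);R[n]=X
    z={'bar':40,'ptr':54,'band':54}[n]
    print(n,a[3],b[3],'tri',X.round(1),'top',onplane(PT,a[:3],z).round(1).tolist(),'sc',onplane(PS,b[:3],z).round(1).tolist())
# axes along scale
d=R['bar']-R['ptr'];print(d,np.linalg.norm(d),np.degrees(np.arctan2(d[1],d[0])), R['band']-R['ptr'])
print(np.linalg.norm(onplane(PT,[blobs(T,'g',(440,270,475,320))[0]],54)-onplane(PT,[blobs(T,'r',(465,265,495,310))[0]],54)))
E
```

```text
bar 182 209 tri [509.5  73.6  35.7] top [[508.5, 73.3, 40.0], [554.8, 84.1, 40.0], [463.7, 63.0, 40.0]] sc [[512.4, 76.4, 40.0], [461.8, 64.6, 40.0], [557.5, 87.0, 40.0]]
ptr 18 22 tri [ 562.1 -151.1   53.4] top [[562.5, -151.4, 54.0], [574.8, -148.4, 54.0], [551.7, -154.0, 54.0]] sc [[562.1, -149.9, 54.0], [548.0, -152.9, 54.0], [576.5, -146.8, 54.0]]
band 61 70 tri [ 557.6 -127.6   43.4] top [[554.1, -125.1, 54.0], [573.7, -120.3, 54.0], [535.7, -129.7, 54.0]] sc [[564.4, -117.4, 54.0], [537.5, -127.1, 54.0], [584.5, -110.2, 54.0]]
[-52.66517717 224.70589993 -17.76116579] 231.47747484192266 103.19054590388973 [ -4.50499941  23.47223989 -10.06444079]
27.519437180663484
```

Call:
carry_out --translation '[[0.0257, -0.0259, 0], [0.0257, -0.0259, 0], [0.0257, -0.0259, 0], [0.0257, -0.0259, 0], [0.0257, -0.0259, 0]]' --rot '[[0, 0, 0], [0, 0, 0], [0, 0, 0], [0, 0, 0], [0, 0, 0]]' --hand 1 --squeeze 30

```text
time_s: 0.52
tcp_pos: [231.9, -427.7, 249.6]
tcp_rot: [-0.001, 0.994, 0.113, -0.0]
contact_force: [1.1, 0.2, -0.1]
grip_width: 25.5
grasp_force: 0.0
```

Call:
carry_out --translation '[[0.0257, -0.0259, 0], [0.0257, -0.0259, 0], [0.0257, -0.0259, 0], [0.0257, -0.0259, 0], [0.0257, -0.0259, 0]]' --rot '[[0, 0, 0], [0, 0, 0], [0, 0, 0], [0, 0, 0], [0, 0, 0]]'

```text
time_s: 0.93
tcp_pos: [327.8, -272.4, 249.9]
tcp_rot: [-0.0, 0.994, 0.113, -0.0]
contact_force: [0.1, 0.0, 0.1]
grip_width: -0.0
grasp_force: 0.0
```

Call:
carry_out --translation '[[0.0257, -0.0259, 0], [0.0257, -0.0259, 0], [0.0257, -0.0259, 0], [0.0257, -0.0259, 0], [0.0257, -0.0259, 0]]' --rot '[[0, 0, 0], [0, 0, 0], [0, 0, 0], [0, 0, 0], [0, 0, 0]]'

```text
time_s: 1.35
tcp_pos: [423.7, -117.2, 250.0]
tcp_rot: [0.0, 0.994, 0.114, -0.0]
contact_force: [0.5, -0.6, -0.2]
grip_width: 0.3
grasp_force: 0.0
```

Call:
carry_out --translation '[[0.0257, -0.0259, 0.01], [0.0257, -0.0259, 0.015], [0.0257, -0.0259, 0.015], [0.0257, -0.0259, 0.015], [0.0257, -0.0259, 0.015]]' --rot '[[0, 0, 0], [0, 0, 0], [0, 0, 0], [0, 0, 0], [0, 0, 0]]'

```text
time_s: 1.77
tcp_pos: [519.7, 38.1, 179.2]
tcp_rot: [0.0, 0.994, 0.114, -0.0]
contact_force: [-0.6, 0.2, 0.1]
grip_width: 0.3
grasp_force: 0.0
```

Call:
carry_out --translation '[[0, 0, 0], [0, 0, 0], [0, 0, 0], [0, 0, 0], [0, 0, 0]]' --rot '[[0, 0, 0], [0, 0, 0], [0, 0, 0], [0, 0, 0], [0, 0, 0]]'

```text
time_s: 2.18
tcp_pos: [519.3, 35.1, 181.4]
tcp_rot: [0.0, 0.994, 0.113, 0.001]
contact_force: [-0.6, -0.5, 0.0]
grip_width: -0.1
grasp_force: 0.0
```

```bash
python3 - <<'E'
from h import *
s=get_state();print({k:np.round(s[k],4) for k in('time_s','tcp_pos','tcp_rot','contact_force','grip_width')})
P=camera_params('wrist');a=read_camera('wrist');np.save('w1.npy',a);np.save('w1P.npy',P,allow_pickle=True)
t=read_camera('top');np.save('top1.npy',t);s2=read_camera('scene');np.save('sc1.npy',s2)
save('w1.png',np.hstack([cv2.resize(a,(400,300)),cv2.resize(t,(400,300))]))
E
```

```text
{'time_s': np.float64(2.1833), 'tcp_pos': array([519.2592,  35.1141, 181.3813]), 'tcp_rot': array([2.000e-04, 9.936e-01, 1.128e-01, 9.000e-04]), 'contact_force': array([-0.5772, -0.5462,  0.0493]), 'grip_width': np.float64(-0.0509)}
```

View pics/w1.png

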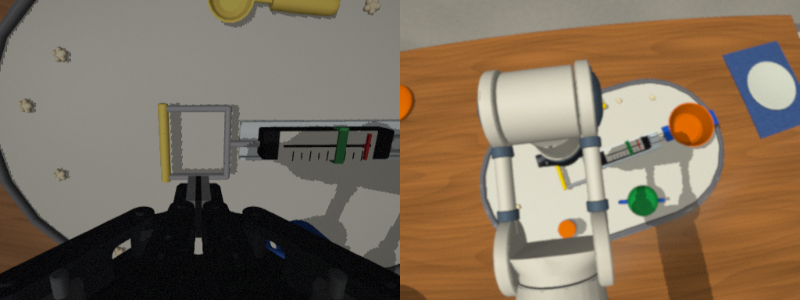

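The wrist view (half width) shows the bar at about (164,142), the stirrup gap around (200,142), the band at (341,144) and the pointer at (367,146). It stays clear of the fingers, so I can use it to read the gauge.

```bash
cat >> h.py <<'E'
def mask(im,k):
    h=cv2.cvtColor(im,cv2.COLOR_RGB2HSV).astype(int);H,s,v=h[...,0],h[...,1],h[...,2]
    return {'y':(H>20)&(H<34)&(s>150)&(v>80),'r':((H<6)|(H>172))&(s>120)&(v>50),'g':(H>50)&(H<85)&(s>110)}[k]
def blob(im,k,roi):
    m=mask(im,k);x0,y0,x1,y1=roi;K=np.zeros(m.shape,np.uint8);K[y0:y1,x0:x1]=m[y0:y1,x0:x1]
    n,l,st,c=cv2.connectedComponentsWithStats(K)
    if n<2: return None
    i=1+np.argmax(st[1:,4]);return np.argwhere(l==i)[:,::-1].astype(float)
U=np.array([-.2278,.9737,0])
def read(im,P,rois,z=(36+18,36+18,40)):
    out={}
    for (n,k),roi,zz in zip((('ptr','r'),('band','g'),('bar','y')),rois,z):
        p=blob(im,k,roi)
        if p is None: out[n]=None;continue
        X=onplane(P,p,zz);s=X@U;out[n]=(len(p),X.mean(0).round(1),s.mean().round(1),s.min().round(1),s.max().round(1))
    return out
E
python3 - <<'E'
from h import *
a=np.load('w1.npy');P=np.load('w1P.npy',allow_pickle=True).item()
for k,v in read(a,P,((440,160,500,220),(400,150,460,220),(190,120,230,250)),(54,54,40)).items():print(k,v)
b=blob(a,'y',(190,120,230,250));X=onplane(P,b,46)
c=np.cov(X[:,:2].T);w,V=np.linalg.eigh(c);print('bar dir',V[:,1],np.degrees(np.arctan2(V[1,1],V[0,1])))
# heights: tri wrist + original scene/top
PT=camera_params('top');T=np.load('top0.npy')
bt=blob(T,'y',(185,188,221,253)).mean(0);pt=blob(T,'r',(297,169,317,199)).mean(0)
print(tri([P,PT],[b.mean(0),bt]),tri([P,PT],[blob(a,'r',(440,160,500,220)).mean(0),pt]))
E
```

```text
ptr (141, array([ 563. , -154.4,   54. ]), np.float64(-278.6), np.float64(-280.4), np.float64(-275.4))
band (603, array([ 559.4, -123.7,   54. ]), np.float64(-247.9), np.float64(-255.0), np.float64(-236.5))
bar (525, array([511.7,  71. ,  40. ]), np.float64(-47.4), np.float64(-50.5), np.float64(-40.3))
bar dir [-0.97370799 -0.22779979] -166.83242902874392
[509.94088449  73.07984232  31.5289015 ] [ 563.00858184 -150.54360068   58.29149378]
```

Call:
carry_out --translation '[[0, 0, 0.03], [0, 0, 0.03], [0, 0, 0.03], [0, 0, 0.025], [0, 0, 0.018]]' --rot '[[0, 0, 0], [0, 0, 0], [0, 0, 0], [0, 0, 0], [0, 0, 0]]'

```text
time_s: 2.75
tcp_pos: [518.0, 35.7, 44.7]
tcp_rot: [-0.0, 0.994, 0.113, -0.001]
contact_force: [-0.4, -0.3, 0.6]
grip_width: -0.3
grasp_force: 0.0
```

Call:
carry_out --translation '[[0, 0, 0], [0, 0, 0], [0, 0, 0], [0, 0, 0], [0, 0, 0]]' --rot '[[0, 0, 0], [0, 0, 0], [0, 0, 0], [0, 0, 0], [0, 0, 0]]'

```text
time_s: 3.17
tcp_pos: [520.4, 36.1, 49.4]
tcp_rot: [0.0, 0.994, 0.114, 0.002]
contact_force: [-0.1, -0.0, 0.3]
grip_width: -0.2
grasp_force: 0.0
```

```bash
python3 - <<'E'
from h import *
s=get_state();print({k:np.round(s[k],4) for k in('time_s','tcp_pos','tcp_rot','contact_force','grip_width')})
P=camera_params('wrist');a=read_camera('wrist');np.save('w2.npy',a);np.save('w2P.npy',P,allow_pickle=True)
print(-np.array(P['R']).T@P['t'])
save('w2.png',cv2.resize(a,(800,600)))
E
```

```text
{'time_s': np.float64(3.1667), 'tcp_pos': array([520.3864,  36.1111,  49.3798]), 'tcp_rot': array([2.000e-04, 9.935e-01, 1.136e-01, 1.700e-03]), 'contact_force': array([-0.084 , -0.0157,  0.3188]), 'grip_width': np.float64(-0.2429)}
[586.25062272  50.17202194 173.43771789]
```

View pics/w2.png

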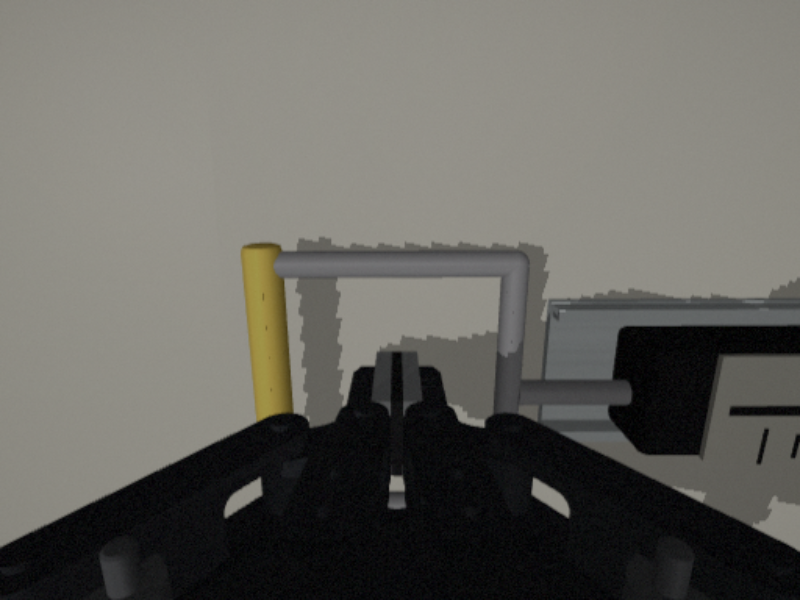

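Call:
carry_out --translation '[[0, -0.004, 0], [0, -0.004, 0], [0, -0.004, 0], [0, -0.004, 0], [0, -0.004, 0]]' --rot '[[0, 0, 0], [0, 0, 0], [0, 0, 0], [0, 0, 0], [0, 0, 0]]'

```text
time_s: 3.63
tcp_pos: [514.6, 56.2, 47.3]
tcp_rot: [0.0, 0.994, 0.114, -0.0]
contact_force: [1.0, -0.3, 0.6]
grip_width: 0.2
grasp_force: 0.3
```

Call:
carry_out --translation '[[0, -0.002, 0], [0, -0.002, 0], [0, -0.002, 0], [0, -0.002, 0], [0, -0.002, 0]]' --rot '[[0, 0, 0], [0, 0, 0], [0, 0, 0], [0, 0, 0], [0, 0, 0]]'

```text
time_s: 4.05
tcp_pos: [512.4, 65.5, 47.2]
tcp_rot: [0.0, 0.994, 0.114, -0.0]
contact_force: [0.2, -2.1, 0.5]
grip_width: -0.1
grasp_force: 0.6
```

Call:
carry_out --translation '[[0, -0.002, 0], [0, -0.002, 0], [0, -0.002, 0], [0, 0, 0], [0, 0, 0]]' --rot '[[0, 0, 0], [0, 0, 0], [0, 0, 0], [0, 0, 0], [0, 0, 0]]'

```text
time_s: 4.47
tcp_pos: [511.1, 71.0, 47.3]
tcp_rot: [0.0, 0.994, 0.114, -0.0]
contact_force: [1.0, -5.0, 0.0]
grip_width: -0.2
grasp_force: 2.3
```

```bash
cat > look.py <<'E'
from h import *
import sys
n=sys.argv[1]
s=get_state();print({k:np.round(s[k],3) for k in('time_s','tcp_pos','contact_force')}, 'Fu',s['contact_force']@U)
out=[]
for c,z in(('top',0),('scene',1)):
    im=read_camera(c);np.save(f'{n}{c}.npy',im);P=camera_params(c)
    roi=((255,150,330,215),)*3 if c=='top' else ((200,150,270,200),)*3
    r=read(im,P,roi)
    for k in('ptr','band'):print(c,k,r[k])
    if r['ptr'] and r['band']:print('  band-ptr',r['band'][2]-r['ptr'][2])
    x0,y0,x1,y1=roi[0];out.append(cv2.resize(im[y0:y1,x0:x1],(400,320),interpolation=cv2.INTER_CUBIC))
save(n+'.png',np.hstack(out))
E
python3 look.py p1
python3 - <<'E'
from h import *
for c,f,roi in(('top','top0',(255,150,330,215)),('scene','scene0',(200,150,270,200)),('scene','sc1',(200,150,270,200)),('top','top1',(255,150,330,215))):
    r=read(np.load(f+'.npy'),camera_params(c),(roi,)*3);print(f,r['ptr'],r['band'])
E
```

```text
{'time_s': np.float64(4.467), 'tcp_pos': array([511.126,  70.962,  47.257]), 'contact_force': array([ 1.02 , -4.974,  0.03 ])} Fu -5.075804309260674
top ptr (7, array([ 557.4, -135.9,   54. ]), np.float64(-259.3), np.float64(-261.1), np.float64(-257.0))
top band (60, array([ 550.8, -114.2,   54. ]), np.float64(-236.6), np.float64(-240.9), np.float64(-232.7))
  band-ptr 22.700000000000017
scene ptr (21, array([ 559.2, -134.5,   54. ]), np.float64(-258.3), np.float64(-261.2), np.float64(-254.8))
scene band (72, array([ 560.2, -106.6,   54. ]), np.float64(-231.4), np.float64(-238.3), np.float64(-218.5))
  band-ptr 26.900000000000006
top0 (14, array([ 563.5, -151.1,   54. ]), np.float64(-275.5), np.float64(-277.9), np.float64(-273.0)) (61, array([ 554.2, -125.1,   54. ]), np.float64(-248.1), np.float64(-252.1), np.float64(-244.2))
scene0 (22, array([ 562.1, -149.9,   54. ]), np.float64(-274.0), np.float64(-277.2), np.float64(-269.8)) (70, array([ 564.3, -117.5,   54. ]), np.float64(-243.0), np.float64(-249.8), np.float64(-230.2))
sc1 (21, array([ 561.4, -150.1,   54. ]), np.float64(-274.1), np.float64(-277.2), np.float64(-269.8)) (70, array([ 564.3, -117.5,   54. ]), np.float64(-243.0), np.float64(-249.8), np.float64(-230.2))
top1 (10, array([ 561.8, -151.1,   54. ]), np.float64(-275.1), np.float64(-277.1), np.float64(-273.0)) (59, array([ 554.6, -124.9,   54. ]), np.float64(-248.0), np.float64(-252.1), np.float64(-244.0))
```

View pics/p1.png

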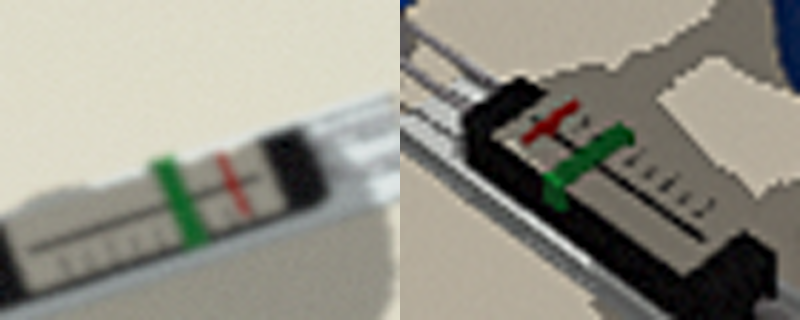

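The top crop (left) and scene crop (right) show the pointer about one band gap short of the band. The link is taut: the band moved 11.5 mm, the reading is about 4.5 mm, and 5 N agrees with that. About 23 mm remains; I'll go 18 mm and look again.

Call:
carry_out --translation '[[0, -0.002, 0], [0, -0.002, 0], [0, -0.002, 0], [0, -0.002, 0], [0, -0.002, 0]]' --rot '[[0, 0, 0], [0, 0, 0], [0, 0, 0], [0, 0, 0], [0, 0, 0]]'

```text
time_s: 4.98
tcp_pos: [508.9, 80.3, 47.3]
tcp_rot: [0.001, 0.994, 0.113, -0.0]
contact_force: [0.5, -7.2, -0.9]
grip_width: 0.1
grasp_force: 3.6
```

Call:
carry_out --translation '[[0, -0.002, 0], [0, -0.002, 0], [0, -0.002, 0], [0, -0.002, 0], [0, 0, 0]]' --rot '[[0, 0, 0], [0, 0, 0], [0, 0, 0], [0, 0, 0], [0, 0, 0]]'

```text
time_s: 5.4
tcp_pos: [507.1, 87.9, 47.3]
tcp_rot: [0.001, 0.994, 0.113, -0.0]
contact_force: [1.6, -7.7, -0.5]
grip_width: 0.5
grasp_force: 4.0
```

```bash
python3 look.py p2
```

```text
{'time_s': np.float64(5.4), 'tcp_pos': array([507.13 ,  87.863,  47.257]), 'contact_force': array([ 1.605, -7.658, -0.455])} Fu -7.822040702051375
top ptr (2, array([ 554.6, -119.6,   54. ]), np.float64(-242.8), np.float64(-243.2), np.float64(-242.4))
top band (48, array([ 551.4, -113.3,   54. ]), np.float64(-235.9), np.float64(-240.1), np.float64(-232.7))
  band-ptr 6.900000000000006
scene ptr (19, array([ 553.7, -118.8,   54. ]), np.float64(-241.8), np.float64(-245.5), np.float64(-238.3))
scene band (71, array([ 560.5, -106.3,   54. ]), np.float64(-231.2), np.float64(-238.1), np.float64(-218.5))
  band-ptr 10.600000000000023
```

View pics/p2.png

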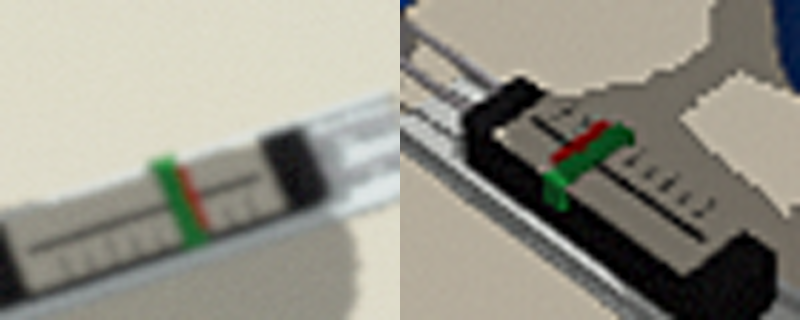

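The pointer is touching the band's rear edge, with about 5.7 mm to go to the centre.

Call:
carry_out --translation '[[0, -0.002, 0], [0, -0.002, 0], [0, -0.002, 0], [0, 0, 0], [0, 0, 0]]' --rot '[[0, 0, 0], [0, 0, 0], [0, 0, 0], [0, 0, 0], [0, 0, 0]]'

```text
time_s: 5.92
tcp_pos: [505.9, 93.3, 47.3]
tcp_rot: [0.001, 0.994, 0.113, -0.0]
contact_force: [1.1, -8.5, -0.1]
grip_width: -0.2
grasp_force: 4.6
```

```bash
python3 look.py p3
```

```text
{'time_s': np.float64(5.917), 'tcp_pos': array([505.878,  93.28 ,  47.291]), 'contact_force': array([ 1.061, -8.496, -0.129])} Fu -8.514047819393365
top ptr None
top band (8, array([ 535.4, -117.8,   54. ]), np.float64(-236.6), np.float64(-240.1), np.float64(-233.3))
scene ptr (16, array([ 553.2, -113.4,   54. ]), np.float64(-236.5), np.float64(-238.5), np.float64(-234.0))
scene band (50, array([ 563.5, -103.8,   54. ]), np.float64(-229.4), np.float64(-237.9), np.float64(-218.5))
  band-ptr 7.099999999999994
```

View pics/p3.png

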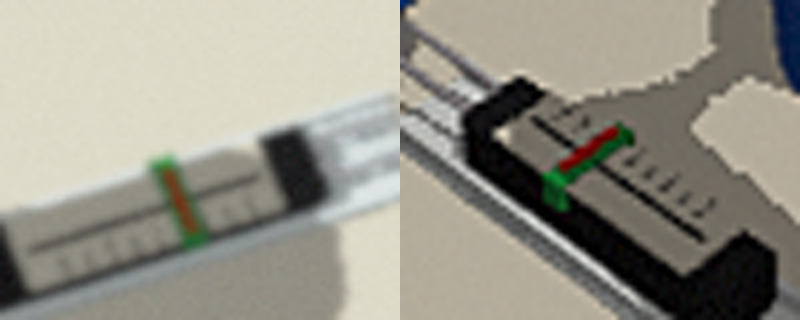

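The pointer now stands in the middle of the green band in both crops. Holding for over 2 s.

Call:
carry_out --translation '[[0, 0, 0], [0, 0, 0], [0, 0, 0], [0, 0, 0], [0, 0, 0]]' --rot '[[0, 0, 0], [0, 0, 0], [0, 0, 0], [0, 0, 0], [0, 0, 0]]'

```text
time_s: 6.43
tcp_pos: [505.9, 93.2, 47.3]
tcp_rot: [0.001, 0.994, 0.113, -0.0]
contact_force: [0.9, -9.1, 0.1]
grip_width: 0.3
grasp_force: 4.5
```

Call:
carry_out --translation '[[0, 0, 0], [0, 0, 0], [0, 0, 0], [0, 0, 0], [0, 0, 0]]' --rot '[[0, 0, 0], [0, 0, 0], [0, 0, 0], [0, 0, 0], [0, 0, 0]]'

```text
time_s: 6.85
tcp_pos: [505.9, 93.2, 47.3]
tcp_rot: [0.001, 0.994, 0.113, 0.0]
contact_force: [1.3, -9.6, -0.3]
grip_width: 0.1
grasp_force: 4.5
```

Call:
carry_out --translation '[[0, 0, 0], [0, 0, 0], [0, 0, 0], [0, 0, 0], [0, 0, 0]]' --rot '[[0, 0, 0], [0, 0, 0], [0, 0, 0], [0, 0, 0], [0, 0, 0]]'

```text
time_s: 7.27
tcp_pos: [505.9, 93.2, 47.3]
tcp_rot: [0.001, 0.994, 0.113, -0.0]
contact_force: [1.7, -9.1, -0.1]
grip_width: 0.1
grasp_force: 4.5
```

Call:
carry_out --translation '[[0, 0, 0], [0, 0, 0], [0, 0, 0], [0, 0, 0], [0, 0, 0]]' --rot '[[0, 0, 0], [0, 0, 0], [0, 0, 0], [0, 0, 0], [0, 0, 0]]'

```text
time_s: 7.68
tcp_pos: [505.9, 93.2, 47.3]
tcp_rot: [0.001, 0.994, 0.113, -0.0]
contact_force: [0.7, -9.4, 0.5]
grip_width: 0.1
grasp_force: 4.5
```

Call:
carry_out --translation '[[0, 0, 0], [0, 0, 0], [0, 0, 0], [0, 0, 0], [0, 0, 0]]' --rot '[[0, 0, 0], [0, 0, 0], [0, 0, 0], [0, 0, 0], [0, 0, 0]]'

```text
time_s: 8.1
tcp_pos: [505.9, 93.2, 47.3]
tcp_rot: [0.001, 0.994, 0.113, 0.0]
contact_force: [1.4, -9.1, 0.0]
grip_width: -0.1
grasp_force: 4.5
```

```bash
python3 look.py p4
```

```text
{'time_s': np.float64(8.1), 'tcp_pos': array([505.898,  93.216,  47.288]), 'contact_force': array([ 1.374, -9.133,  0.025])} Fu -9.205448620553177
top ptr None
top band (8, array([ 535.4, -117.8,   54. ]), np.float64(-236.6), np.float64(-240.1), np.float64(-233.3))
scene ptr (15, array([ 553. , -113.7,   54. ]), np.float64(-236.6), np.float64(-238.5), np.float64(-234.7))
scene band (51, array([ 562.9, -104. ,   54. ]), np.float64(-229.5), np.float64(-237.9), np.float64(-218.5))
  band-ptr 7.099999999999994
```

Call:
carry_out --translation '[[0, 0.002, 0], [0, 0.002, 0], [0, 0.002, 0], [0, 0.002, 0], [0, 0.002, 0]]' --rot '[[0, 0, 0], [0, 0, 0], [0, 0, 0], [0, 0, 0], [0, 0, 0]]'

```text
time_s: 8.62
tcp_pos: [508.1, 83.8, 47.3]
tcp_rot: [0.001, 0.994, 0.113, -0.0]
contact_force: [0.5, -6.6, 0.1]
grip_width: 0.1
grasp_force: 3.6
```

Call:
carry_out --translation '[[0, 0.002, 0], [0, 0.002, 0], [0, 0.002, 0], [0, 0.002, 0], [0, 0.002, 0]]' --rot '[[0, 0, 0], [0, 0, 0], [0, 0, 0], [0, 0, 0], [0, 0, 0]]'

```text
time_s: 9.03
tcp_pos: [510.3, 74.6, 47.3]
tcp_rot: [0.0, 0.994, 0.113, -0.0]
contact_force: [0.6, -6.5, 0.6]
grip_width: 0.2
grasp_force: 2.6
```

Call:
carry_out --translation '[[0, 0.002, 0], [0, 0.002, 0], [0, 0.002, 0], [0, 0.002, 0], [0, 0.002, 0]]' --rot '[[0, 0, 0], [0, 0, 0], [0, 0, 0], [0, 0, 0], [0, 0, 0]]'

```text
time_s: 9.45
tcp_pos: [512.4, 65.8, 47.3]
tcp_rot: [-0.001, 0.994, 0.114, -0.0]
contact_force: [-0.6, 0.8, 0.6]
grip_width: 0.2
grasp_force: 0.0
```

Call:
carry_out --translation '[[0, 0.002, 0], [0, 0.002, 0], [0, 0.002, 0], [0, 0.002, 0], [0, 0.002, 0]]' --rot '[[0, 0, 0], [0, 0, 0], [0, 0, 0], [0, 0, 0], [0, 0, 0]]'

```text
time_s: 9.87
tcp_pos: [514.8, 55.7, 47.3]
tcp_rot: [-0.0, 0.994, 0.114, 0.0]
contact_force: [-1.2, 0.9, -0.3]
grip_width: -0.3
grasp_force: 0.0
```

```bash
python3 look.py p5
```

```text
{'time_s': np.float64(9.867), 'tcp_pos': array([514.772,  55.707,  47.32 ]), 'contact_force': array([-1.156,  0.894, -0.289])} Fu 1.1340017765910784
top ptr (2, array([ 559. , -139.9,   54. ]), np.float64(-263.6), np.float64(-264.0), np.float64(-263.2))
top band (60, array([ 551.4, -113.9,   54. ]), np.float64(-236.5), np.float64(-240.9), np.float64(-232.7))
  band-ptr 27.100000000000023
scene ptr (22, array([ 559.4, -138.7,   54. ]), np.float64(-262.5), np.float64(-265.7), np.float64(-256.5))
scene band (72, array([ 560.2, -106.6,   54. ]), np.float64(-231.4), np.float64(-238.3), np.float64(-218.5))
  band-ptr 31.099999999999994
```

The slide is home: band-to-pointer distance is back to 27.1 mm in the top view and 31.1 in the scene view, as at the start. Lifting out.

Call:
carry_out --translation '[[0, 0.004, 0], [0, 0.004, 0], [0, 0, 0], [0, 0, -0.01], [0, 0, -0.02]]' --rot '[[0, 0, 0], [0, 0, 0], [0, 0, 0], [0, 0, 0], [0, 0, 0]]'

```text
time_s: 10.38
tcp_pos: [514.8, 47.7, 75.2]
tcp_rot: [-0.0, 0.994, 0.114, -0.003]
contact_force: [0.7, 0.3, -0.3]
grip_width: 0.3
grasp_force: 0.0
```

Call:
carry_out --translation '[[0, 0, -0.02], [0, 0, -0.03], [0, 0, -0.03], [0, 0, -0.03], [0, 0, -0.02]]' --rot '[[0, 0, 0], [0, 0, 0], [0, 0, 0], [0, 0, 0], [0, 0, 0]]'

```text
time_s: 10.8
tcp_pos: [517.0, 48.0, 211.8]
tcp_rot: [0.0, 0.994, 0.114, 0.002]
contact_force: [0.5, 0.4, 0.8]
grip_width: -0.1
grasp_force: 0.0
```

Call:
carry_out --translation '[[0, 0, 0], [0, 0, 0], [0, 0, 0], [0, 0, 0], [0, 0, 0]]' --rot '[[0, 0, 0], [0, 0, 0], [0, 0, 0], [0, 0, 0], [0, 0, 0]]'

```text
time_s: 11.22
tcp_pos: [515.9, 47.9, 205.6]
tcp_rot: [-0.0, 0.994, 0.114, -0.001]
contact_force: [0.1, 1.2, 0.4]
grip_width: 0.2
grasp_force: 0.0
```

```bash
python3 look.py p6; python3 - <<'E'
from h import *
a=read_camera('wrist');s=read_camera('scene');save('w6.png',np.hstack([cv2.resize(a,(400,300)),cv2.resize(s,(400,300))]))
E
```

```text
{'time_s': np.float64(11.217), 'tcp_pos': array([515.936,  47.864, 205.642]), 'contact_force': array([0.072, 1.16 , 0.431])} Fu 1.1129278891259378
top ptr (3, array([ 560.1, -140. ,   54. ]), np.float64(-264.0), np.float64(-264.8), np.float64(-263.2))
top band (58, array([ 551.4, -114. ,   54. ]), np.float64(-236.6), np.float64(-240.5), np.float64(-232.8))
  band-ptr 27.400000000000006
scene ptr (22, array([ 559.4, -138.7,   54. ]), np.float64(-262.5), np.float64(-265.7), np.float64(-256.5))
scene band (73, array([ 560.3, -106.5,   54. ]), np.float64(-231.3), np.float64(-238.3), np.float64(-218.5))
  band-ptr 31.19999999999999
```

View pics/w6.png

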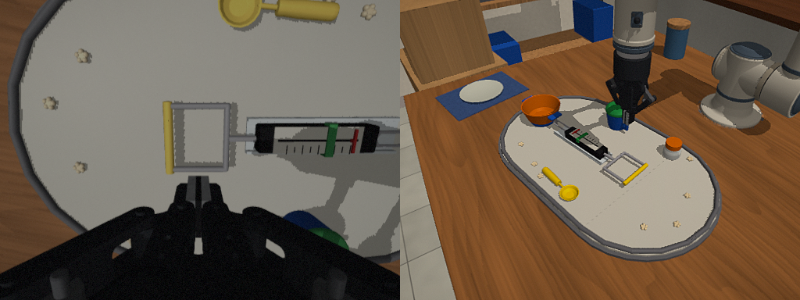

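The hand is clear above the stirrup, the pointer is home (wrist view, about (354,140)), and the cup, pot and spoon haven't moved.

```bash
python3 -c "from station import *;print(sign_off())"
```

```text
the job is handed in; nothing more can be done
None
```

The bowl held: the pointer stood at the centre of the green band for about 2 s at about 9 N. The slide was then eased fully home, the hand lifted clear with the cup, pot and spoon unmoved, and the job handed in at 11 s.

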